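Lay out control-panel parts on the mounting plate

TASK

So that their fixing holes can be marked, lay the loose parts out squarely on the aluminium mounting plate: the relay midway between controller and power supply, in line with them and lengthwise front to back, the green terminal strip crosswise in front of the relay (robot's side), centred on it with a 30 mm gap, and the breaker, also lengthwise and level with the power supply, 30 mm off its side away from the controller. Stand the LED board on its standoffs in the middle of the power supply's flat cover. Set all down upright without dropping, let go, and leave the screw dish, the square and the standoff box where they are.

Things in the scene. Friction and masses are not known exactly. Their poses are not given: they have to be found in the camera images.
- supply: power supply fixed on the 3 mm mounting plate, left or right of the controller: grey metal case, black terminal row in front. Footprint x -55 to +55, y -49 to +49 mm. Origin: centre of underside, on the plate's top face. x points away from the robot, y to its left (within 0.15 rad), z up. Its flat cover is 38 mm up, x -39 to +55 mm (middle at x = +8, y = 0).
- controller: controller fixed on the same plate, same axes: low black panel 110 (x) by 130 (y) mm, 26 mm high, 41 mm at the green terminals along its front; framed display and round keys. Origin: centre of underside, on the plate's top face. The bare lane between it and the power supply is 86 to 100 mm wide.
- relay_c (a point): loose plug-in relay: clear block with a copper coil on a black screw socket. 75 mm along its x, 28 mm along its y (flat parallel sides), 62 mm high over the middle 30 mm of its length, 28 mm over the next 8 mm each way, 16 mm at the ends. Point: its centre, 31 mm above its underside; z up. 0.09 kg. Either way round is right.
- breaker_c (a point): loose two-pole circuit breaker, pale grey, black toggle on top. 84 mm along its x, 36 mm along its y (flat parallel sides), 44 mm high with a raised middle (46 mm long) to 62 mm, toggle to 71 mm. Point: on its upright centre line, 34 mm above its underside; z up. 0.23 kg. Either way round is right.
- strip_c (a point): loose green 12-way terminal strip: 20 mm along its x, 76 mm along its y (its length), 22 mm high (18 mm at its -x side). Point: its centre, 11 mm above its underside; z up. 0.045 kg. Either way round is right.
- ledboard_c (a point): loose LED board: green 64 by 64 mm circuit board, 2.5 mm thick, white LEDs in an arrow, on four 35 mm standoffs (6 mm thick, 27 mm off centre in x and y), 40 mm high in all. Point: middle of the board, mid-thickness, 36 mm above the standoffs' feet; x, y along its edges, z up. 0.06 kg. Grip two opposite edges; any quarter turn is right.
- dish: bystander: round steel screw dish, 74 mm across, 20 mm high. Origin: centre of its underside. Leave it where it is.
- square: bystander: small steel engineer's square lying flat, about 76 by 56 mm, 16 mm high. Origin: on its underside near its middle. Leave it where it is.
- standoff_box: bystander: open grey box of standoffs, 52 by 72 mm, 24 mm high. Origin: centre of its underside. Leave it where it is.

How it is judged (in metres and radians):
At the end, for the whole second after the job is handed in: Relay in the lane, 17 mm or more clear of both neighbours, in line within 18 mm; strip 30 +/-15 mm in front of it, centred within 14; breaker 30 +/-15 mm off the supply's outer side, level within 15; LED board within 14 mm of the cover's middle; all upright, square within 0.2 rad, at rest, released (((y of supply in the frame of controller above 0 m and y of relay_c in the frame of controller between 0.096 and 0.15 m and y of relay_c in the frame of supply between -0.15 and -0.08 m and y of breaker_c in the frame of supply between 0.082 and 0.112 m) or (y of supply in the frame of controller below 0 m and y of relay_c in the frame of controller between -0.15 and -0.096 m and y of relay_c in the frame of supply between 0.08 and 0.15 m and y of breaker_c in the frame of supply between -0.112 and -0.082 m)) and x of relay_c in the frame of supply between -0.018 and 0.018 m and angle between the x axis of each of relay, breaker, strip and the x axis of supply, either way round below 0.2 rad and x of breaker_c in the frame of supply between -0.015 and 0.015 m and (x of strip_c in the frame of relay between 0.0625 and 0.0925 m or x of strip_c in the frame of relay between -0.0925 and -0.0625 m) and y of strip_c in the frame of relay between -0.014 and 0.014 m and x of strip_c in the frame of supply below -0.04 m and x of ledboard_c in the frame of supply between -0.006 and 0.022 m and y of ledboard_c in the frame of supply between -0.014 and 0.014 m and z of ledboard_c in the frame of supply between 0.07 and 0.079 m and (angle between the x axis of ledboard and the x axis of supply, either way round below 0.2 rad or angle between the x axis of ledboard and the y axis of supply, either way round below 0.2 rad) and z of relay_c in the frame of supply between 0.026 and 0.036 m and z of breaker_c in the frame of supply between 0.029 and 0.039 m and z of strip_c in the frame of supply between 0.006 and 0.016 m and angle between each of relay, breaker, strip, ledboard's own z axis and vertical below 0.1 rad and linear speed of each of relay, breaker, strip, ledboard below 0.02 m/s); the robot touches nothing.
It fails at once if a part is dropped or knocked flying: it moves faster than 0.6 m/s (a free fall of about 20 mm) while no finger holds it ((linear speed of relay above 0.6 m/s and contact force between the fingers and relay below 0.05 N) or (linear speed of breaker above 0.6 m/s and contact force between the fingers and breaker below 0.05 N) or (linear speed of strip above 0.6 m/s and contact force between the fingers and strip below 0.05 N) or (linear speed of ledboard above 0.6 m/s and contact force between the fingers and ledboard below 0.05 N)).
It fails at once if the screw dish, the square or the standoff box is moved more than 25 mm (distance of any of dish, square, standoff_box from where it was at the start of the episode above 0.025 m).
It also fails if it takes over 125 s, if anything falls off the work surface, if the arm or the gripper's body presses on something with over 40 N, if the wrist force passes 120 N, or if a joint passes its speed limit or range.

ROBOT

A 7-joint arm with a two-finger parallel gripper is mounted at the origin on the work surface. World frame = base frame: x ahead of the robot, y to its left, z up, the work surface at z = 0. Lengths are in mm, angles in degrees, forces in N, time in s.
With the tool pointing down it reaches from about 425 to 1025 mm from the base axis. Payload 9.4 kg.
Tool frame: the origin (TCP) lies at the centre of the arm's flange, where the gripper is bolted on; the fingertips stand 173 mm ahead of it and the grasp point (between the pads) lies 155 mm ahead of it (robot.tip_reach is the distance from the TCP to the fingertips, in mm); z points along the fingers, y is the direction in which the jaws open and shut (so a half turn about z gives the same grasp; the last joint's range is limited). The gripper opens to 85 mm and grips with 20 to 120 N. Pads are 22 mm wide; open, the fingers measure 114 mm over their backs; the gripper's body (76 mm by 85 mm) begins 54 mm behind the grasp point. The pads swing forward as they close: fully open they stand 13 mm farther back than shut.
Start: joints at [59.891, 34.337, -0.143, 91.639, 0.103, 54.024, -4.572], TCP at [314.565, -653.203, 404.675] pointing down, gripper open.
Joint ranges: [-147.43, 147.43], [-19.82, 112.94], [-74.19, 73.91], [6.32, 146.72], [-59.91, 239.91], [6.04, 106.73], [-150.56, 150.56]. Speed limits (degrees/s): [127.2, 127.2, 172.46, 172.46, 180, 180, 180].

INTERFACE

Orientations are given as [roll, pitch, yaw] about the fixed x, y, z axes, in that order (R = Rz(yaw) Ry(pitch) Rx(roll)).
In Python, from workcell import robot gives the robot as it stands.
- The arm moves only by the tool jog_arm, never from a script. Its arguments are lists of equal length, an entry for each row: "rot": the turn, a rotation vector about the tool's x, y, z in rad, a list of three; "linear": the shift along the tool's x, y, z in cm, a list of three; "hand": the closure, from 0 (fully open) to 1 (shut). In form: {"rot": [[ax, ay, az], ...], "linear": [[tx, ty, tz], ...], "hand": [hand, ...]}. A call has 1 to 8 rows; each row shifts and turns the commanded pose from where the row before left it, along the tool's axes as they then stand; what a row does not reach is not made up. A row lasts 1/8 s, in which the tool goes at most 62.5 mm and 10.7 degrees, less where a joint would pass 70% of its speed; a pose out of reach is approached as far as the arm can. A call is refused whole if a number of a shift passes 6.25 or a number of a turn 0.188, either way. A call with a gripper value outside its range is refused whole. The fingers move at their own pace and stop on an object; "force" is the grip in N (left out, the last holds). Time passes only in rows, so rows that do not move let the fingers close. It gives the time, the measured TCP pose, the force and the opening at its end, in the units of the state.
- robot.read_state(): the state, without advancing time (a new reading comes with each control period).
- robot.camera(name): name is "scene" or "top" or "wrist"; returns (picture, depth): 400x640x3 uint8, blue, green, red; 400x640 float32, mm along the optical axis (not along the pixel's ray), 0 where there is no reading.
- robot.camera_params(name): a dict with "fovy" (degrees; the focal length in pixels is half the picture's height over the tangent of half this angle, whatever the lens; pixels are square), "cx", "cy" (the principal point, pixels), "pose" (4x4, takes a point from camera to world coordinates); the wrist camera has in their place "hand_eye" (4x4, takes a point from camera to tool coordinates, whose origin is the TCP and whose axes are the flange's). Camera axes: x right, y up, looking along -z (the intrinsics and any distortion apply to the point x, -y, -z); pixel columns grow to the right and rows downward; lengths in mm; the calibration is good to about 2 mm. A picture is of the moment at which its call begins: read the wrist's pose just before it. camera_params takes no time and is no camera call.
- robot.finish_job(): hands the job in, once; it reports no verdict.
The state is a dict: "clock": time; "q": joint angles; "qvel": joint speeds; "joint_torque": joint torques, N m; "position": TCP position; "eef_rot": TCP orientation; "contact_force": force on the tool from outside, world axes, zero at the start; "torque": the same for the moment, N m; "finger_gap": finger opening in mm.
Only numpy, scipy, OpenCV 4.12 (cv2) and the standard library are available. Lean on these libraries where they do the work, as an engineer would, in place of code of your own. Each camera call takes 0.05 s, during which the arm holds its last target.

## Working session

There is one attempt and no reset: what is moved stays moved. The work goes in short steps, Python scripts to look and compute and a tool call to move; the robot and the scene stay as the last step left them, time stands still between calls to the robot, and variables do not carry over. Pictures are saved under pics/ and viewed, and the job is handed in when it is done.

Besides the shell and the picture viewer there is one more tool, called after "Emit:" in YAML: its name, and indented under it one key for each argument. jog_arm: Moves the arm, as the interface text tells. Its arguments: {"type":"object","properties":{"rot":{"type":"array","items":{"type":"array","items":{"type":"number"}}},"linear":{"type":"array","items":{"type":"array","items":{"type":"number"}}},"hand":{"type":"array","items":{"type":"number"}},"force":{"type":"number"}},"required":["rot","linear","hand"]}

```bash
ls -la; mkdir -p pics
python3 - <<'E'
from workcell import robot
import cv2,numpy as np
np.set_printoptions(precision=3,suppress=True)
print(robot.read_state())
for n in ("scene","top","wrist"):
    p=robot.camera_params(n); print(n,p)
    im,d=robot.camera(n); cv2.imwrite(f"pics/{n}0.png",im); np.savez(f"pics/{n}0.npz",im=im,d=d)
E
```

```text
total 12
drwxr-xr-x  3 agent agent 4096 Dec  7 00:46 .
drwxr-xr-x 23 root  root  4096 Dec  7 00:46 ..
drwxr-xr-x  2 agent agent 4096 Dec  7 00:46 pics
{'clock': 0.0, 'q': array([59.892, 34.385, -0.145, 91.681,  0.103, 54.026, -4.572]), 'qvel': array([-0.016,  0.041, -0.067, -0.066,  0.089,  0.001, -0.03 ]), 'joint_torque': array([  0.001, -77.646,   1.565, -25.801,   0.012,   0.009,  -0.   ]), 'position': array([ 314.465, -653.017,  403.805]), 'eef_rot': array([-179.908,    0.009,   25.716]), 'contact_force': array([1.004, 0.098, 0.429]), 'torque': array([-0.068, -0.03 ,  0.009]), 'finger_gap': 85.48721573747923}
scene {'fovy': 45.29898044937231, 'cx': 327.4478623078384, 'cy': 196.7809398968002, 'pose': array([[   0.516,   -0.528,    0.675, 1283.22 ],
       [   0.857,    0.323,   -0.402, -445.004],
       [  -0.005,    0.786,    0.619,  770.262],
       [   0.   ,    0.   ,    0.   ,    1.   ]])}
top {'fovy': 52.150811676321474, 'cx': 311.9455388680631, 'cy': 204.51779350683793, 'pose': array([[ -0.014,   0.997,  -0.072, 470.05 ],
       [ -1.   ,  -0.014,  -0.001, -10.181],
       [ -0.002,   0.072,   0.997, 971.383],
       [  0.   ,   0.   ,   0.   ,   1.   ]])}
wrist {'fovy': 68.13576868041358, 'cx': 313.7866111550376, 'cy': 199.4621108157178, 'hand_eye': array([[ 0.   ,  0.963,  0.271, 68.682],
       [ 1.   , -0.   , -0.   , -1.011],
       [-0.   ,  0.271, -0.963, 30.942],
       [ 0.   ,  0.   ,  0.   ,  1.   ]])}
```

View pics/top0.png

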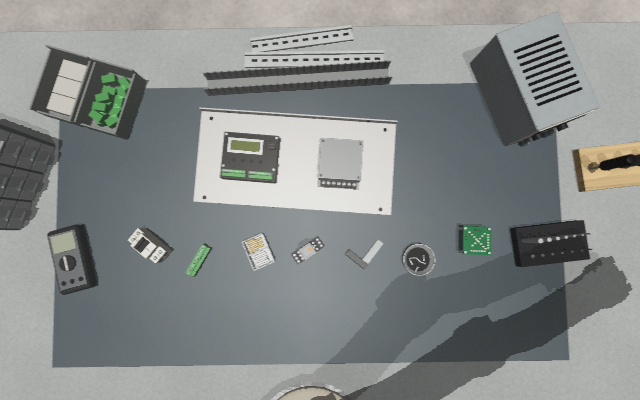

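View pics/scene0.png

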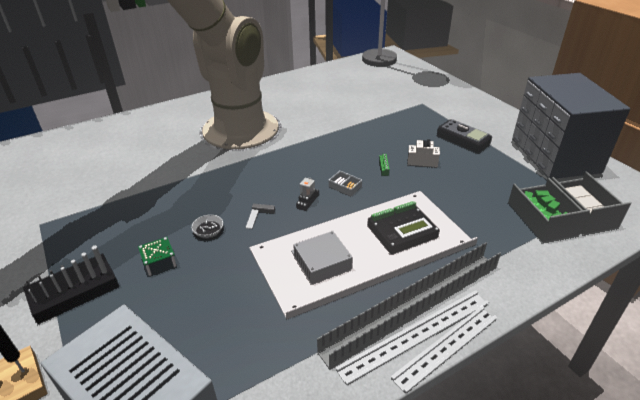

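View pics/wrist0.png

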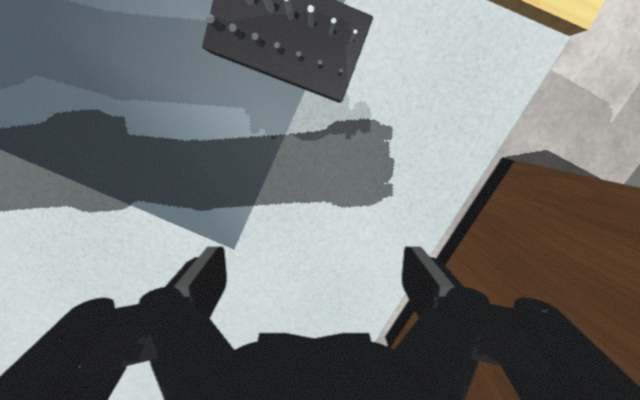

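```bash
cat > h.py <<'E'
import numpy as np, cv2
from scipy.spatial.transform import Rotation as R
np.set_printoptions(precision=2,suppress=True)
def K(p): return 200/np.tan(np.radians(p["fovy"]/2))
def campose(p,st=None):
    if "pose" in p: return np.array(p["pose"])
    T=np.eye(4); T[:3,:3]=R.from_euler("xyz",st["eef_rot"],degrees=True).as_matrix(); T[:3,3]=st["position"]
    return T@np.array(p["hand_eye"])
def rays(p,T,uv):
    uv=np.atleast_2d(uv).astype(float); f=K(p)
    d=np.c_[(uv[:,0]-p["cx"])/f,-(uv[:,1]-p["cy"])/f,-np.ones(len(uv))]
    return d@T[:3,:3].T
def onplane(p,T,uv,z):
    d=rays(p,T,uv); s=(z-T[2,3])/d[:,2]; return T[:3,3]+d*s[:,None]
def cloud(p,T,D):
    v,u=np.mgrid[0:D.shape[0],0:D.shape[1]]
    d=rays(p,T,np.c_[u.ravel(),v.ravel()])
    P=T[:3,3]+d*D.ravel()[:,None]; P[D.ravel()==0]=np.nan
    return P.reshape(D.shape+(3,))
def proj(p,T,P):
    c=(np.atleast_2d(P)-T[:3,3])@T[:3,:3]; f=K(p)
    return np.c_[p["cx"]+f*c[:,0]/-c[:,2],p["cy"]-f*c[:,1]/-c[:,2]]
E
python3 - <<'E'
from h import *
from workcell import robot
p=robot.camera_params("top"); T=campose(p); z=np.load("pics/top0.npz"); im=z["im"]; C=cloud(p,T,z["d"])
for uv in [(100,330),(300,330),(220,210),(375,205),(297,160),(340,155),(250,157),(477,240)]: print(uv,C[uv[1],uv[0]])
H=C[...,2]
vis=np.clip(H*3+20,0,255).astype(np.uint8)
cv2.imwrite("pics/h.png",cv2.resize(vis[90:300,60:560],(800,336)))
crop=cv2.resize(im[210:300,110:510],(800,180),interpolation=cv2.INTER_CUBIC)
cv2.imwrite("pics/crop.png",crop)
m=((H>7)&np.isfinite(H)).astype(np.uint8); m[:225]=0
n,l,s,c=cv2.connectedComponentsWithStats(m)
for i in range(1,n):
    if s[i,4]>60:
        P=C[l==i]; r=cv2.minAreaRect(P[:,:2].astype(np.float32)); print(c[i],s[i,4],r,np.percentile(P[:,2],[10,50,90,99]))
E
```

```text
(100, 330) [252.78 490.46  -1.15]
(300, 330) [247.51  22.92   2.9 ]
(220, 210) [529.82 210.59  -1.38]
(375, 205) [ 536.35 -158.68    2.38]
(297, 160) [646.75  25.39   3.9 ]
(340, 155) [650.22 -75.1   40.86]
(250, 157) [651.07 134.21  27.52]
(477, 240) [ 450.98 -382.01   40.52]
[  9.43 226.93] 99 ((495.2186584472656, 683.140869140625), (7.206906795501709, 12.39224910736084), 67.53463745117188) [14.65 38.11 59.73 69.34]
[ 70.79 258.99] 2405 ((420.2228088378906, 550.4202880859375), (150.02378845214844, 75.95264434814453), 14.332810401916504) [23.43 34.47 38.48 44.33]
[548.94 244.09] 2830 ((440.9596252441406, -557.2291259765625), (90.29672241210938, 162.96963500976562), 5.4200663566589355) [27.04 30.02 50.47 95.81]
[475.73 240.11] 829 ((450.79644775390625, -381.92974853515625), (65.29559326171875, 63.8677978515625), 87.49884033203125) [34.91 37.36 39.88 41.61]
[147.95 245.4 ] 840 ((449.3685607910156, 367.7691650390625), (84.75978088378906, 37.223697662353516), 50.39946746826172) [22.42 45.67 64.87 71.74]
[258.16 253.46] 331 ((431.33056640625, 118.61613464355469), (71.70403289794922, 52.4
[... 163 characters left out ...]
8), 33.26185607910156) [15.13 29.15 62.77 64.61]
[197.43 260.05] 336 ((412.8671569824219, 258.8891906738281), (21.175615310668945, 77.02272033691406), 59.64387512207031) [14.9  19.14 22.8  24.51]
[419.65 259.7 ] 433 ((407.4992370605469, -253.4410400390625), (72.1550521850586, 71.59408569335938), 89.6730728149414) [ 7.76 13.49 19.67 22.48]
[358.37 258.64] 200 ((422.7455749511719, -119.73564910888672), (55.14744567871094, 47.193328857421875), 50.514671325683594) [ 8.01 15.53 18.25 19.81]
[310.99 394.65] 523 ((107.22277069091797, -0.7712631225585938), (146.23968505859375, 27.559101104736328), 89.3148422241211) [ 7.82 10.11 12.79 15.  ]<stdin>:6: RuntimeWarning: invalid value encountered in cast
```

View pics/h.png

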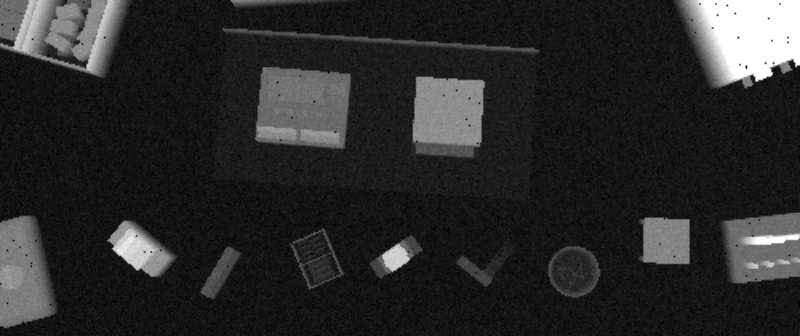

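View pics/crop.png

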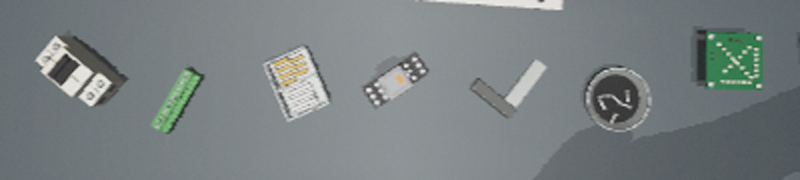

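Run:
```python
from h import *
from workcell import robot
p=robot.camera_params("top"); T=campose(p); z=np.load("pics/top0.npz"); im=z["im"]; C=cloud(p,T,z["d"])
H=C[...,2]; 
for name,(lo,hi,u0,u1,v0,v1) in dict(ctl=(14,60,205,295,120,195),sup=(14,60,305,372,120,200),cover=(34,60,305,372,120,200)).items():
    m=np.zeros(H.shape,bool); m[v0:v1,u0:u1]=(H[v0:v1,u0:u1]>lo)&(H[v0:v1,u0:u1]<hi)
    P=C[m]; r=cv2.minAreaRect(P[:,:2].astype(np.float32)); print(name,r,np.percentile(P[:,2],[5,50,95]))
    e=P[:,:2]; a=np.radians(r[2])
    Rm=np.array([[np.cos(a),np.sin(a)],[-np.sin(a),np.cos(a)]]); q=e@Rm.T
    print(' robust', np.percentile(q,[1,99],axis=0).ravel(), Rm.T@((np.percentile(q,1,axis=0)+np.percentile(q,99,axis=0))/2))
# colour quads: white plate
g=cv2.cvtColor(im,cv2.COLOR_BGR2GRAY)
m=((g>190)).astype(np.uint8); m[:105]=0;m[220:]=0; m[:,:185]=0;m[:,405:]=0
m=cv2.morphologyEx(m,cv2.MORPH_CLOSE,np.ones((9,9)))
c=max(cv2.findContours(m,0,2)[0],key=cv2.contourArea)
P=onplane(p,T,c[:,0],3); print("plate",cv2.minAreaRect(P[:,:2].astype(np.float32)))
cv2.imwrite("pics/crop2.png",cv2.resize(im[95:225,180:410],(800,452),interpolation=cv2.INTER_CUBIC))
```

```text
ctl ((652.5936279296875, 137.10687255859375), (130.3943634033203, 110.95100402832031), 84.42959594726562) [25.84 29.73 42.  ]
 robust [ 135.02 -689.8   263.07 -581.32] [651.88 136.41]
sup ((660.4765625, -85.49287414550781), (116.6617660522461, 164.6404571533203), 84.79149627685547) [20.26 40.35 43.47]
 robust [ -64.39 -692.16   31.91 -584.39] [634.17 -74.11]
cover ((641.6063842773438, -74.52937316894531), (98.1793441772461, 95.15681457519531), 85.26334381103516) [37.95 40.72 43.54]
 robust [ -69.34 -691.43   26.75 -599.06] [641.29 -74.5 ]
plate ((645.9078979492188, 29.769256591796875), (471.0768127441406, 228.2041473388672), 85.28466796875)
```

View pics/crop2.png

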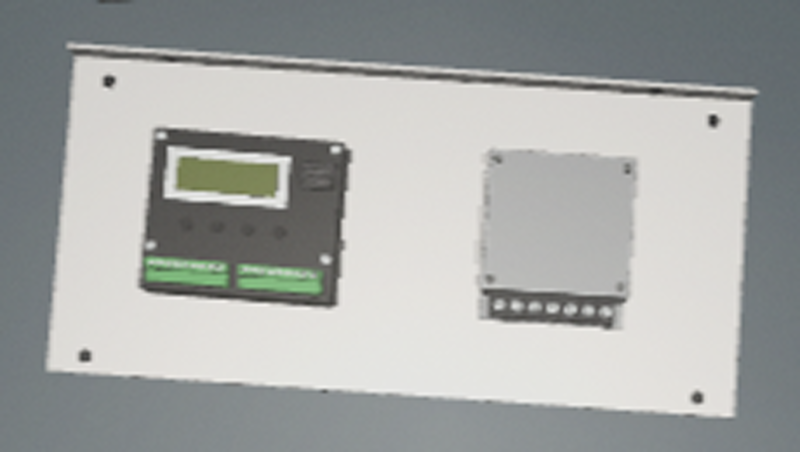

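```bash
cat >> h.py <<'E'
def plan(st,xyz,jaw):
    """print turn about tool z (rad) and shift in tool axes (cm), before and after turning"""
    M=R.from_euler("xyz",st["eef_rot"],degrees=True).as_matrix()
    y=M[:,1]; az=np.degrees(np.arctan2(y[1],y[0]))
    d=(jaw-az+90)%180-90            # world turn
    d2=M@R.from_rotvec([0,0,-np.radians(d)]).as_matrix()
    w=np.asarray(xyz,float)-st["position"]
    print("jaw az %.2f turn toolz %.3f rad (q7 %.1f); shift before turn cm %s ; after turn %s"%(az,-np.radians(d),st["q"][6],np.round(M.T@w/10,2),np.round(d2.T@w/10,2)))
E
python3 - <<'E'
from h import *
from workcell import robot
s=robot.read_state(); print(robot.tip_reach)
plan(s,(450.8,-381.9,320),87.5)
E
```

```text
173.4
jaw az -64.28 turn toolz 0.493 rad (q7 -4.6); shift before turn cm [ 24.05 -18.51   8.42] ; after turn [ 12.44 -27.68   8.42]
```

Emit:
jog_arm:
  rot:
    - [0,0,0]
    - [0,0,0]
    - [0,0,0]
    - [0,0,0]
    - [0,0,0.164]
    - [0,0,0.164]
    - [0,0,0.165]
    - [0,0,0]
  linear:
    - [4,-3.1,1.4]
    - [4,-3.1,1.4]
    - [4,-3.1,1.4]
    - [4,-3.1,1.4]
    - [4,-3.1,1.4]
    - [3.2,-3.8,1.4]
    - [0,0,0]
    - [0,0,0]
  hand: [0,0,0,0,0,0,0,0]
  force: 30

```text
clock: 1.15
position: [448.0, -380.7, 320.4]
eef_rot: [180.0, 0.0, -2.4]
contact_force: [-0.5, -0.5, -0.5]
finger_gap: 85.3
```

Run:
```python
from h import *
from workcell import robot
s=robot.read_state(); print(s["clock"],s["position"],s["eef_rot"],s["finger_gap"])
im,d=robot.camera("wrist"); cv2.imwrite("pics/w1.png",im); np.savez("pics/w1.npz",im=im,d=d)
p=robot.camera_params("wrist"); T=campose(p,s); C=cloud(p,T,d); H=C[...,2]
m=((H>30)&(H<50)).astype(np.uint8)
n,l,st,c=cv2.connectedComponentsWithStats(m)
for i in range(1,n):
    if st[i,4]>300:
        P=C[l==i]; print(c[i],st[i,4],cv2.minAreaRect(P[:,:2].astype(np.float32)),np.median(P[:,2]))
plan(s,(450.8,-381.9,320),87.5)
```

```text
1.15 [ 448.03 -380.68  320.43] [179.99   0.04  -2.39] 85.29616205114843
[499.75 180.04] 4153 ((440.3959655761719, -557.7810668945312), (88.54523468017578, 158.88157653808594), 5.873172283172607) 30.600826157663448
[317.   192.98] 5088 ((449.59246826171875, -382.80047607421875), (64.15724182128906, 64.02085876464844), 87.39778137207031) 37.491180253731045
[543.52 216.35] 1666 ((419.5602722167969, -583.1090698242188), (42.5685920715332, 112.10820007324219), 5.890066623687744) 30.58590122685831
jaw az -92.39 turn toolz 0.002 rad (q7 -50.4); shift before turn cm [0.28 0.11 0.04] ; after turn [0.28 0.11 0.04]
```

View pics/w1.png

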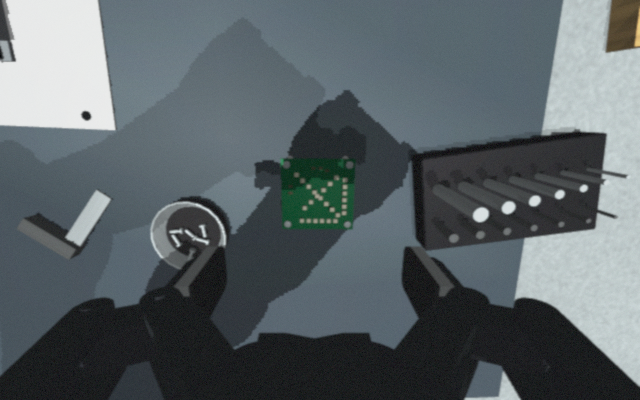

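Emit:
jog_arm:
  rot:
    - [0,0,0]
    - [0,0,0]
    - [0,0,0]
    - [0,0,0]
    - [0,0,0]
    - [0,0,0]
    - [0,0,0]
    - [0,0,0]
  linear:
    - [0.22,0.16,3]
    - [0,0,4]
    - [0,0,3]
    - [0,0,2]
    - [0,0,1.2]
    - [0,0,0]
    - [0,0,0]
    - [0,0,0]
  hand: [0,0,0,0,0,0,0.3,0.5]
  force: 25

```text
clock: 2.2
position: [449.8, -383.3, 189.8]
eef_rot: [179.9, -0.1, -2.5]
contact_force: [-0.9, 1.0, 3.2]
finger_gap: 63.0
```

Emit:
jog_arm:
  rot:
    - [0,0,0]
    - [0,0,0]
    - [0,0,0]
    - [0,0,0]
  linear:
    - [0,0,0]
    - [0,0,0]
    - [0,0,0]
    - [0,0,0]
  hand: [0.5,0.5,0.5,0.5]

```text
clock: 2.7
position: [449.8, -383.3, 189.8]
eef_rot: [179.9, -0.1, -2.5]
contact_force: [-1.4, -0.6, 7.3]
finger_gap: 62.9
```

Emit:
jog_arm:
  rot:
    - [0,0,0]
    - [0,0,0]
    - [0,0,0]
    - [0,0,0]
    - [0,0,0]
    - [0,0,0]
  linear:
    - [0,0,-0.5]
    - [0,0,-2]
    - [0,0,-4]
    - [0,0,-4]
    - [0,0,-3]
    - [0,0,0]
  hand: [0.5,0.5,0.5,0.5,0.5,0.5]

```text
clock: 3.45
position: [450.0, -383.2, 326.3]
eef_rot: [179.9, -0.2, -2.5]
contact_force: [-0.1, 0.1, -1.3]
finger_gap: 62.7
```

Run:
```python
from h import *
from workcell import robot
s=robot.read_state(); print(s["clock"],s["position"],s["eef_rot"],s["finger_gap"],s["contact_force"])
im,d=robot.camera("wrist"); cv2.imwrite("pics/w2.png",im); np.savez("pics/w2.npz",im=im,d=d)
im,_=robot.camera("scene"); cv2.imwrite("pics/s2.png",im[150:350,40:360])
p=robot.camera_params("wrist"); T=campose(p,s); C=cloud(p,T,d)
hsv=cv2.cvtColor(cv2.imread("pics/w2.png"),cv2.COLOR_BGR2HSV)
m=cv2.inRange(hsv,(50,90,30),(85,255,255))&((np.abs(C[...,2]-s["position"][2]+153)<25)*255).astype(np.uint8)
P=C[m>0]; print(len(P),cv2.minAreaRect(P[:,:2].astype(np.float32)),np.percentile(P[:,2],[5,50,95]))
A=np.c_[P[:,:2]-P[:,:2].mean(0),np.ones(len(P))]; print("plane slope",np.linalg.lstsq(A,P[:,2],rcond=None)[0])
```

```text
3.45 [ 450.01 -383.22  326.25] [179.86  -0.22  -2.52] 62.6886962050679 [-0.07  0.09 -1.32]
14183 ((449.8097839355469, -382.73907470703125), (64.8167953491211, 65.52413177490234), 87.15245819091797) [172.77 173.71 174.67]
plane slope [  0.    -0.   173.71]
```

View pics/w2.png

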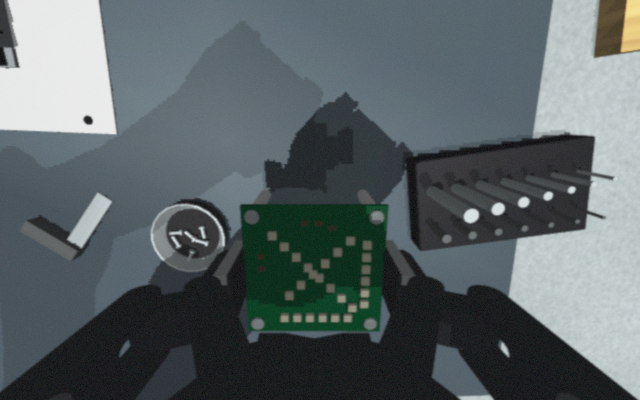

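View pics/s2.png

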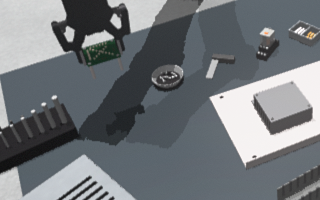

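Run:
```python
from h import *
from workcell import robot
plan(robot.read_state(),(641.3,-74.8,285),85.1)
```

```text
jaw az -92.51 turn toolz 0.042 rad (q7 -50.3); shift before turn cm [ 17.81 -31.6    3.88] ; after turn [ 16.47 -32.31   3.88]
```

Emit:
jog_arm:
  rot:
    - [0,0,0]
    - [0,0,0]
    - [0,0,0]
    - [0,0,0]
    - [0,0,0]
    - [0,0,0]
    - [0,0,0]
    - [0,0,0.042]
  linear:
    - [1.8,-3.2,0]
    - [2.6,-4.6,0]
    - [2.6,-4.6,0]
    - [2.6,-4.6,0]
    - [2.6,-4.6,0]
    - [2.6,-4.6,0.9]
    - [1.8,-3.2,1.5]
    - [1.2,-2.2,1.5]
  hand: [0.5,0.5,0.5,0.5,0.5,0.5,0.5,0.5]

```text
clock: 4.55
position: [641.9, -72.8, 282.5]
eef_rot: [-180.0, 0.1, -4.9]
contact_force: [-1.1, -0.1, -0.6]
finger_gap: 63.1
```

Emit:
jog_arm:
  rot:
    - [0,0,0]
    - [0,0,0]
  linear:
    - [0,0,0]
    - [0,0,0]
  hand: [0.5,0.5]

```text
clock: 4.8
position: [640.8, -76.1, 283.9]
eef_rot: [179.9, 0.1, -4.9]
contact_force: [0.0, -0.3, -1.1]
finger_gap: 62.6
```

Run:
```python
from h import *
from workcell import robot
s=robot.read_state(); print(s["clock"],s["position"],s["eef_rot"],s["finger_gap"],s["contact_force"])
im,d=robot.camera("wrist"); cv2.imwrite("pics/w3.png",im); np.savez("pics/w3.npz",im=im,d=d)
p=robot.camera_params("wrist"); T=campose(p,s); C=cloud(p,T,d); H=C[...,2]
g=(C[...,1]<0)&(H>30)&(H<52)&(C[...,0]<720); P=C[g]; q=P[:,:2]
a=np.radians(-4.9); u=q@[np.cos(a),np.sin(a)]; v=q@[-np.sin(a),np.cos(a)]
print(len(P),np.percentile(P[:,2],[5,50,95]),np.percentile(u,[1,99.5]),np.percentile(v,[.5,99.5]))
t=s["position"][:2]; print("tcp u,v",t@[np.cos(a),np.sin(a)],t@[-np.sin(a),np.cos(a)])
plan(s,(641.3,-74.8,232),85.1)
```

```text
4.8 [640.83 -76.07 283.89] [179.95   0.11  -4.94] 62.632364390671796 [ 0.01 -0.3  -1.05]
7396 [39.63 40.85 41.94] [650.44 692.01] [-68.91  27.73]
tcp u,v 644.9885020401907 -21.057710294977237
jaw az -94.94 turn toolz -0.001 rad (q7 -82.5); shift before turn cm [ 0.05 -0.14  5.19] ; after turn [ 0.05 -0.14  5.19]
```

View pics/w3.png

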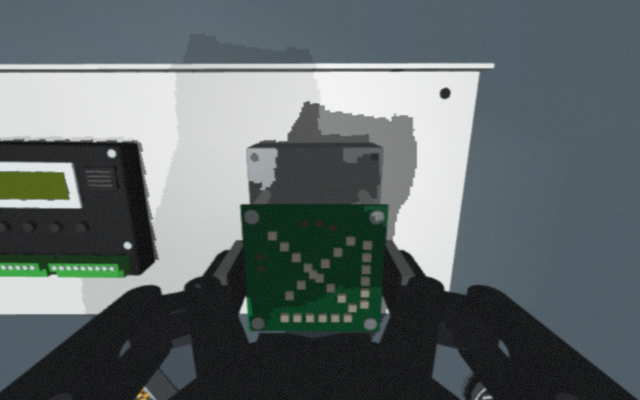

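Emit:
jog_arm:
  rot:
    - [0,0,0]
    - [0,0,0]
    - [0,0,0]
    - [0,0,0]
    - [0,0,0]
    - [0,0,0]
    - [0,0,0]
  linear:
    - [0,0,1.5]
    - [0,0,2]
    - [0,0,1]
    - [0,0,0.4]
    - [0,0,0.2]
    - [0,0,0.15]
    - [0,0,0]
  hand: [0.5,0.5,0.5,0.5,0.5,0.5,0.5]

```text
clock: 5.72
position: [641.5, -75.2, 232.5]
eef_rot: [-180.0, -0.0, -4.9]
contact_force: [0.2, -0.1, -0.8]
finger_gap: 63.2
```

Emit:
jog_arm:
  rot:
    - [0,0,0]
    - [0,0,0]
    - [0,0,0]
    - [0,0,0]
  linear:
    - [0,0,0.05]
    - [0,0,0.1]
    - [0,0,0]
    - [0,0,0]
  hand: [0.5,0.5,0.5,0.5]

```text
clock: 6.22
position: [641.5, -75.2, 230.9]
eef_rot: [-180.0, -0.0, -4.9]
contact_force: [-0.5, 0.5, 2.7]
finger_gap: 62.8
```

Emit:
jog_arm:
  rot:
    - [0,0,0]
    - [0,0,0]
    - [0,0,0]
    - [0,0,0]
    - [0,0,0]
  linear:
    - [0,0,0.05]
    - [0,0,0]
    - [0,0,0]
    - [0,0,0]
    - [0,0,0]
  hand: [0.5,0.2,0.1,0,0]

```text
clock: 6.85
position: [641.4, -75.2, 230.0]
eef_rot: [180.0, 0.0, -4.9]
contact_force: [0.1, 0.3, -0.5]
finger_gap: 85.6
```

Run:
```python
from h import *
from workcell import robot
s=robot.read_state(); print(s["clock"],s["position"],s["eef_rot"],s["finger_gap"],s["contact_force"])
im,d=robot.camera("wrist"); cv2.imwrite("pics/w4.png",im)
```

```text
6.85 [641.42 -75.19 230.04] [180.     0.01  -4.94] 85.57708216443231 [ 0.1   0.28 -0.55]
```

View pics/w4.png

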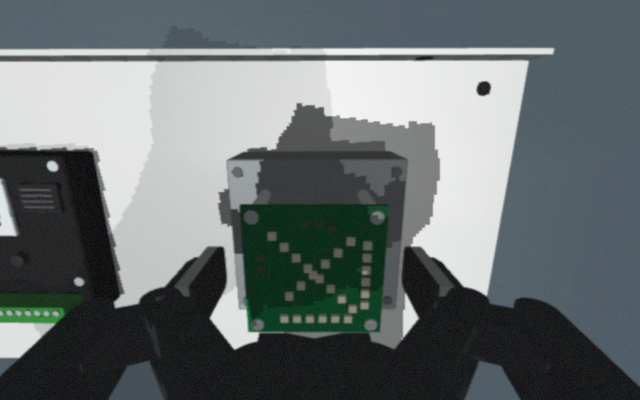

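Emit:
jog_arm:
  rot:
    - [0,0,0]
    - [0,0,0]
    - [0,0,0]
    - [0,0,0]
  linear:
    - [0,0,-1.5]
    - [0,0,-3]
    - [0,0,-3.5]
    - [0,0,-2]
  hand: [0,0,0,0]

```text
clock: 7.4
position: [641.7, -75.3, 333.1]
eef_rot: [-180.0, -0.2, -4.9]
contact_force: [-0.7, -0.9, 0.3]
finger_gap: 85.7
```

Run:
```python
from h import *
from workcell import robot
im,d=robot.camera("top"); cv2.imwrite("pics/t4.png",im)
s=robot.read_state(); print(s["clock"],s["position"])
plan(s,(449.4,367.8,320),140.4)
```

```text
7.45 [642.13 -75.5  335.14]
jaw az -94.96 turn toolz -0.966 rad (q7 -83.3); shift before turn cm [-23.04 -42.5    1.4 ] ; after turn [ 21.87 -43.11   1.4 ]
```

Emit:
jog_arm:
  rot:
    - [0,0,0]
    - [0,0,0]
    - [0,0,0]
    - [0,0,0]
    - [0,0,0]
    - [0,0,0]
    - [0,0,0]
    - [0,0,0]
  linear:
    - [-1.5,-2.8,0]
    - [-2.6,-4.8,0]
    - [-2.6,-4.8,0]
    - [-2.6,-4.8,0]
    - [-2.6,-4.8,0]
    - [-2.6,-4.8,0]
    - [-2.6,-4.8,0]
    - [-2.6,-4.8,0]
  hand: [0,0,0,0,0,0,0,0]

```text
clock: 8.45
position: [475.6, 305.9, 330.7]
eef_rot: [-180.0, -0.0, -4.9]
contact_force: [2.1, 0.2, -1.0]
finger_gap: 85.3
```

Emit:
jog_arm:
  rot:
    - [0,0,0]
    - [0,0,-0.161]
    - [0,0,-0.161]
    - [0,0,-0.161]
    - [0,0,-0.161]
    - [0,0,-0.161]
    - [0,0,-0.161]
    - [0,0,0]
  linear:
    - [-2.6,-4.8,0]
    - [-0.74,-1.3,0]
    - [0,0,0]
    - [0,0,0]
    - [0,0,0.7]
    - [0,0,0.7]
    - [0,0,0]
    - [0,0,0]
  hand: [0,0,0,0,0,0,0,0]

```text
clock: 9.45
position: [448.7, 367.8, 316.5]
eef_rot: [-180.0, -0.0, 50.3]
contact_force: [-0.4, -0.1, 1.0]
finger_gap: 85.4
```

Run:
```python
from h import *
from workcell import robot
s=robot.read_state(); print(s["clock"],s["position"],s["eef_rot"],s["q"])
im,d=robot.camera("wrist"); cv2.imwrite("pics/w5.png",im)
p=robot.camera_params("wrist"); T=campose(p,s); C=cloud(p,T,d); H=C[...,2]
m=((H>8)&(H<80)).astype(np.uint8)
n,l,st,c=cv2.connectedComponentsWithStats(m)
for i in range(1,n):
    if st[i,4]>300:
        P=C[l==i]; print(c[i],st[i,4],cv2.minAreaRect(P[:,:2].astype(np.float32)),np.percentile(P[:,2],[5,50,95]))
plan(s,(449.4,367.8,200),140.4)
```

```text
9.45 [448.67 367.79 316.46] [-179.99   -0.01   50.32] [-44.04  30.97  -1.3  115.42   1.18  33.61 -85.82]
[139.66  62.66] 16084 ((419.3248596191406, 549.9846801757812), (145.94886779785156, 74.69805145263672), 14.110188484191895) [18.21 35.75 42.28]
[315.22 195.92] 4363 ((449.3277893066406, 368.1055603027344), (83.81879425048828, 35.94203186035156), 50.032230377197266) [42.69 61.38 70.6 ]
[602.01 243.72] 10388 ((645.2467041015625, 137.81411743164062), (131.49607849121094, 99.00355529785156), 84.22840118408203) [12.07 29.01 43.87]
[355.07 291.18] 1621 ((412.3866882324219, 258.79534912109375), (21.46019172668457, 75.90201568603516), 59.84385299682617) [10.25 20.76 22.93]
jaw az -39.68 turn toolz -0.001 rad (q7 -85.8); shift before turn cm [ 0.04  0.06 11.65] ; after turn [ 0.04  0.06 11.65]
```

View pics/w5.png

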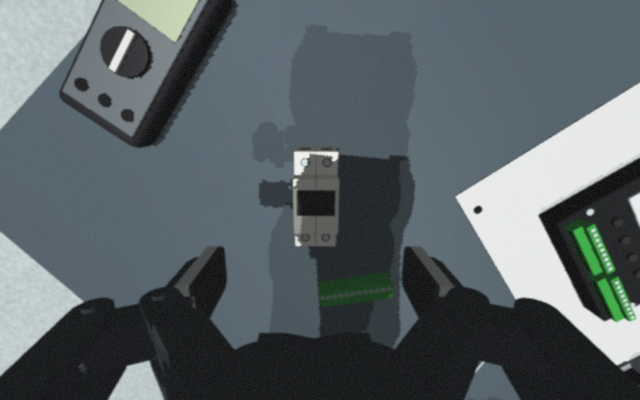

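View pics/t4.png

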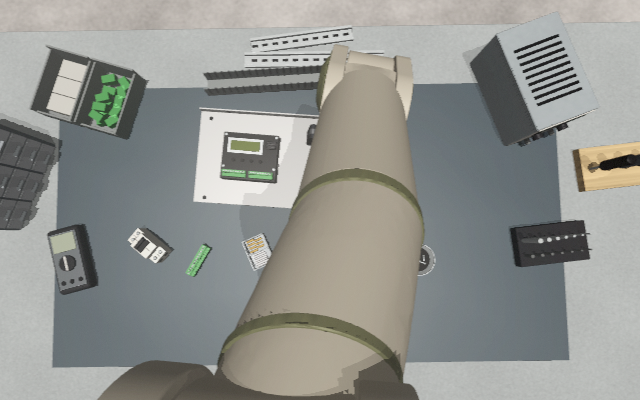

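Emit:
jog_arm:
  rot:
    - [0,0,0]
    - [0,0,0]
    - [0,0,0]
    - [0,0,0]
    - [0,0,0]
    - [0,0,0]
    - [0,0,0]
    - [0,0,0]
  linear:
    - [0.04,0.04,3]
    - [0,0,4]
    - [0,0,2.5]
    - [0,0,1.8]
    - [0,0,0]
    - [0,0,0]
    - [0,0,0]
    - [0,0,0]
  hand: [0,0,0,0,0,0.4,0.6,0.7]
  force: 45

```text
clock: 10.5
position: [449.3, 368.2, 204.1]
eef_rot: [180.0, -0.1, 50.4]
contact_force: [-2.6, 0.6, 4.9]
finger_gap: 35.2
```

Emit:
jog_arm:
  rot:
    - [0,0,0]
    - [0,0,0]
    - [0,0,0]
    - [0,0,0]
  linear:
    - [0,0,0]
    - [0,0,0]
    - [0,0,0]
    - [0,0,0]
  hand: [0.8,0.8,0.8,0.8]

```text
clock: 11.0
position: [449.3, 368.2, 204.1]
eef_rot: [180.0, -0.1, 50.4]
contact_force: [-0.3, 0.5, 4.3]
finger_gap: 35.5
```

Emit:
jog_arm:
  rot:
    - [0,0,0]
    - [0,0,0]
    - [0,0,0]
    - [0,0,0]
    - [0,0,0]
    - [0,0,0]
    - [0,0,0]
  linear:
    - [0,0,-0.5]
    - [0,0,-2]
    - [0,0,-4]
    - [0,0,-4]
    - [0,0,-3]
    - [0,0,0]
    - [0,0,0]
  hand: [0.8,0.8,0.8,0.8,0.8,0.8,0.8]

```text
clock: 11.88
position: [448.7, 367.8, 337.6]
eef_rot: [-180.0, 0.1, 50.4]
contact_force: [-0.8, -0.5, -2.9]
finger_gap: 35.3
```

Run:
```python
from h import *
from workcell import robot
s=robot.read_state(); print(s["clock"],s["position"],s["eef_rot"],s["q"],s["finger_gap"],s["contact_force"])
plan(s,(624.9,-171.3,340),85.1)
```

```text
11.875 [448.68 367.8  337.58] [-179.99    0.05   50.41] [-44.01  29.29  -1.35 114.47   1.11  36.3  -85.66] 35.3081319351557 [-0.77 -0.48 -2.95]
jaw az -39.59 turn toolz 0.965 rad (q7 -85.7); shift before turn cm [-30.32  47.94  -0.22] ; after turn [22.16 52.21 -0.22]
```

Emit:
jog_arm:
  rot:
    - [0,0,0.161]
    - [0,0,0.161]
    - [0,0,0.161]
    - [0,0,0.161]
    - [0,0,0.161]
    - [0,0,0.16]
    - [0,0,0]
    - [0,0,0]
  linear:
    - [0,0,0]
    - [0,0,0]
    - [0,0,0]
    - [0,0,0]
    - [0,0,0]
    - [0,0,0]
    - [1,2.4,0]
    - [1.86,4.4,0]
  hand: [0.8,0.8,0.8,0.8,0.8,0.8,0.8,0.8]

```text
clock: 12.88
position: [471.0, 299.0, 336.3]
eef_rot: [179.9, 0.1, -4.6]
contact_force: [1.6, -1.6, -2.2]
finger_gap: 35.4
```

Emit:
jog_arm:
  rot:
    - [0,0,0]
    - [0,0,0]
    - [0,0,0]
    - [0,0,0]
    - [0,0,0]
    - [0,0,0]
    - [0,0,0]
    - [0,0,0]
  linear:
    - [1.9,4.5,0]
    - [1.9,4.5,0]
    - [1.9,4.5,0]
    - [1.9,4.5,0]
    - [1.9,4.5,0]
    - [1.9,4.5,0]
    - [1.9,4.5,0]
    - [1.9,4.5,0]
  hand: [0.8,0.8,0.8,0.8,0.8,0.8,0.8,0.8]

```text
clock: 13.88
position: [592.6, -75.1, 336.4]
eef_rot: [180.0, 0.2, -4.9]
contact_force: [0.7, 0.7, -1.7]
finger_gap: 35.3
```

Emit:
jog_arm:
  rot:
    - [0,0,0]
    - [0,0,0]
    - [0,0,0]
    - [0,0,0]
    - [0,0,0]
  linear:
    - [1.9,4.5,0]
    - [1.5,3.5,0]
    - [0.7,1.4,0]
    - [0,0,0]
    - [0,0,0]
  hand: [0.8,0.8,0.8,0.8,0.8]

```text
clock: 14.5
position: [625.2, -169.0, 337.4]
eef_rot: [-179.9, 0.1, -4.8]
contact_force: [0.3, 1.1, -2.6]
finger_gap: 35.6
```

Run:
```python
from h import *
from workcell import robot
s=robot.read_state(); print(s["clock"],s["position"],s["eef_rot"],s["q"][6],s["finger_gap"],s["contact_force"])
im,d=robot.camera("wrist"); cv2.imwrite("pics/w6.png",im); np.savez("pics/w6.npz",im=im,d=d)
p=robot.camera_params("wrist"); T=campose(p,s); C=cloud(p,T,d); H=C[...,2]
a=np.radians(-4.9); U=C[...,0]*np.cos(a)+C[...,1]*np.sin(a); V=-C[...,0]*np.sin(a)+C[...,1]*np.cos(a)
g=(V>-90)&(V<40)&(H>34)&(H<50)
print(g.sum(),np.percentile(U[g],[.5,99.5]),np.percentile(V[g],[.5,99.5]))
t=s["position"][:2]; print("tcp u,v",t@[np.cos(a),np.sin(a)],t@[-np.sin(a),np.cos(a)])
plan(s,(624.9,-171.3,208),85.1)
```

```text
14.5 [ 625.19 -168.99  337.38] [-179.94    0.1    -4.78] -75.32646296534716 35.56233270227154 [ 0.3   1.09 -2.64]
4904 [430.93 691.6 ] [-69.81  26.78]
tcp u,v 637.3415293796496 -114.9749330775424
jaw az -94.78 turn toolz 0.002 rad (q7 -75.3); shift before turn cm [ 0.01  0.25 12.94] ; after turn [ 0.01  0.25 12.94]
```

View pics/w6.png

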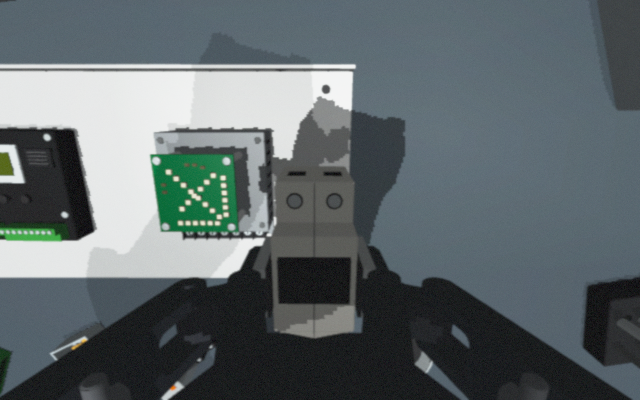

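Emit:
jog_arm:
  rot:
    - [0,0,0]
    - [0,0,0]
    - [0,0,0]
    - [0,0,0]
    - [0,0,0]
    - [0,0,0]
    - [0,0,0]
    - [0,0,0]
  linear:
    - [0,0.28,2]
    - [0,0,4]
    - [0,0,3]
    - [0,0,2]
    - [0,0,1]
    - [0,0,0.5]
    - [0,0,0.2]
    - [0,0,0]
  hand: [0.8,0.8,0.8,0.8,0.8,0.8,0.8,0.8]

```text
clock: 15.55
position: [625.4, -173.7, 211.8]
eef_rot: [180.0, -0.1, -4.9]
contact_force: [-1.1, 0.5, -2.8]
finger_gap: 35.3
```

Emit:
jog_arm:
  rot:
    - [0,0,0]
    - [0,0,0]
    - [0,0,0]
    - [0,0,0]
  linear:
    - [0,0,0]
    - [0,0,0.1]
    - [0,0,0.05]
    - [0,0,0]
  hand: [0.8,0.8,0.8,0.8]

```text
clock: 16.05
position: [625.2, -173.7, 209.6]
eef_rot: [-180.0, 0.0, -4.9]
contact_force: [0.7, -0.5, -2.8]
finger_gap: 35.6
```

Emit:
jog_arm:
  rot:
    - [0,0,0]
    - [0,0,0]
    - [0,0,0]
    - [0,0,0]
    - [0,0,0]
  linear:
    - [0,-0.18,0]
    - [0,0,0.1]
    - [0,0,0.1]
    - [0,0,0]
    - [0,0,0]
  hand: [0.8,0.8,0.8,0.8,0.8]

```text
clock: 16.68
position: [625.3, -171.9, 207.6]
eef_rot: [180.0, 0.0, -4.9]
contact_force: [0.5, 0.9, -1.6]
finger_gap: 35.5
```

Emit:
jog_arm:
  rot:
    - [0,0,0]
    - [0,0,0]
    - [0,0,0]
  linear:
    - [0,0,0.05]
    - [0,0,0]
    - [0,0,0]
  hand: [0.8,0.8,0.8]

```text
clock: 17.05
position: [625.4, -171.9, 207.2]
eef_rot: [180.0, -0.0, -4.9]
contact_force: [-0.4, -0.1, -0.3]
finger_gap: 35.4
```

Emit:
jog_arm:
  rot:
    - [0,0,0]
    - [0,0,0]
    - [0,0,0]
    - [0,0,0]
    - [0,0,0]
    - [0,0,0]
  linear:
    - [0,0,0.05]
    - [0,0,0]
    - [0,0,0]
    - [0,0,0]
    - [0,0,0]
    - [0,0,0]
  hand: [0.8,0.8,0.52,0.48,0.45,0.45]

```text
clock: 17.8
position: [625.4, -171.8, 206.6]
eef_rot: [180.0, 0.0, -4.9]
contact_force: [-0.8, -0.2, -0.0]
finger_gap: 47.1
```

Released with 47 mm opening; rise and look.

Emit:
jog_arm:
  rot:
    - [0,0,0]
    - [0,0,0]
    - [0,0,0]
    - [0,0,0]
    - [0,0,0]
    - [0,0,0]
  linear:
    - [0,0,-1.5]
    - [0,0,-3]
    - [0,0,-4]
    - [0,0,-3]
    - [0,0,-1]
    - [0,0,0]
  hand: [0.45,0.45,0.45,0.2,0,0]

```text
clock: 18.55
position: [625.3, -171.8, 332.4]
eef_rot: [180.0, -0.1, -4.9]
contact_force: [-0.2, -0.2, -0.6]
finger_gap: 85.5
```

Run:
```python
from h import *
from workcell import robot
s=robot.read_state(); print(s["clock"],s["position"],s["eef_rot"],s["q"][6],s["finger_gap"],s["contact_force"])
im,d=robot.camera("wrist"); cv2.imwrite("pics/w7.png",im); np.savez("pics/w7.npz",im=im,d=d)
plan(s,(412.6,258.8,320),59.7)
```

```text
18.55 [ 625.3  -171.79  332.35] [180.    -0.07  -4.88] -74.9610943434188 85.50162125541162 [-0.21 -0.18 -0.63]
jaw az -94.88 turn toolz 0.444 rad (q7 -75.0); shift before turn cm [-24.86 -41.09   1.2 ] ; after turn [-40.09 -26.45   1.2 ]
```

View pics/w7.png

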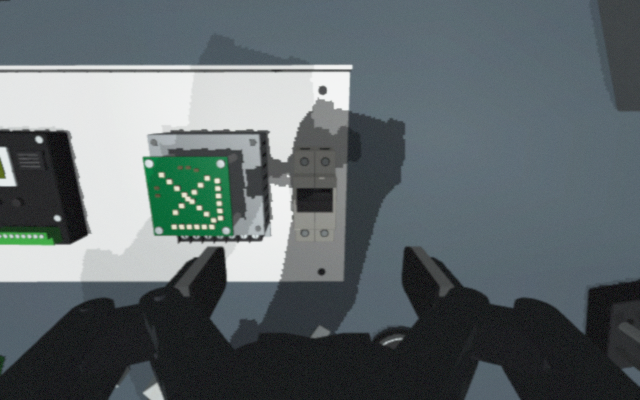

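Emit:
jog_arm:
  rot:
    - [0,0,0]
    - [0,0,0]
    - [0,0,0]
    - [0,0,0]
    - [0,0,0]
    - [0,0,0]
    - [0,0,0]
    - [0,0,0]
  linear:
    - [-1.5,-2.5,0]
    - [-2.6,-4.3,0]
    - [-2.6,-4.3,0]
    - [-2.6,-4.3,0]
    - [-2.6,-4.3,0]
    - [-2.6,-4.3,0]
    - [-2.6,-4.3,0]
    - [-2.6,-4.3,0]
  hand: [0,0,0,0,0,0,0,0]

```text
clock: 19.6
position: [455.7, 171.0, 330.6]
eef_rot: [179.9, 0.1, -4.9]
contact_force: [0.9, 0.7, -0.1]
finger_gap: 85.5
```

Emit:
jog_arm:
  rot:
    - [0,0,0]
    - [0,0,0]
    - [0,0,-0.18]
    - [0,0,-0.18]
    - [0,0,-0.18]
    - [0,0,-0.18]
    - [0,0,-0.18]
    - [0,0,-0.18]
  linear:
    - [-2.6,-4.3,0]
    - [-2.56,-4.2,1.2]
    - [0,0,0]
    - [0,0,0]
    - [0,0,0]
    - [0,0,0]
    - [0,0,0]
    - [0,0,0]
  hand: [0,0,0,0,0,0,0,0]

```text
clock: 20.6
position: [412.3, 258.6, 318.5]
eef_rot: [-179.9, 0.1, 57.3]
contact_force: [-0.9, 0.5, 1.0]
finger_gap: 85.3
```

Emit:
jog_arm:
  rot:
    - [0,0,-0.18]
    - [0,0,-0.18]
    - [0,0,-0.18]
    - [0,0,-0.18]
    - [0,0,-0.18]
    - [0,0,-0.18]
    - [0,0,-0.18]
    - [0,0,-0.18]
  linear:
    - [0,0,0]
    - [0,0,0]
    - [0,0,0]
    - [0,0,0]
    - [0,0,0]
    - [0,0,0]
    - [0,0,0]
    - [0,0,0]
  hand: [0,0,0,0,0,0,0,0]

```text
clock: 21.6
position: [412.3, 258.6, 318.5]
eef_rot: [-179.9, -0.1, 139.9]
contact_force: [0.7, -0.0, -0.2]
finger_gap: 85.2
```

Emit:
jog_arm:
  rot:
    - [0,0,-0.178]
    - [0,0,0]
    - [0,0,0]
  linear:
    - [0,0,0]
    - [0,0,0]
    - [0,0,0]
  hand: [0,0,0]

```text
clock: 21.98
position: [412.6, 258.6, 319.1]
eef_rot: [-179.9, -0.1, 149.5]
contact_force: [0.6, -0.5, -0.7]
finger_gap: 85.3
```

Run:
```python
from h import *
from workcell import robot
s=robot.read_state(); print(s["clock"],s["position"],s["eef_rot"],s["q"],s["finger_gap"])
im,d=robot.camera("wrist"); cv2.imwrite("pics/w8.png",im)
p=robot.camera_params("wrist"); T=campose(p,s); C=cloud(p,T,d); H=C[...,2]
m=((H>8)&(H<80)).astype(np.uint8)
n,l,st,c=cv2.connectedComponentsWithStats(m)
for i in range(1,n):
    if st[i,4]>300:
        P=C[l==i]; print(c[i],st[i,4],cv2.minAreaRect(P[:,:2].astype(np.float32)),np.percentile(P[:,2],[5,50,95]))
plan(s,(412.6,258.8,185),59.7)
```

```text
21.975 [412.55 258.62 319.05] [-179.95   -0.06  149.47] [-16.14  28.53 -31.23 125.61  27.34  32.52  -8.29] 85.25296895330351
[603.07  46.67] 7670 ((428.36822509765625, 529.2567749023438), (137.7470703125, 32.34775924682617), 14.244951248168945) [10.9  31.04 38.8 ]
[312.76 191.2 ] 1724 ((412.1840515136719, 257.64654541015625), (20.26544952392578, 76.59962463378906), 59.8005256652832) [16.83 21.31 23.02]
[182.9  255.65] 663 ((406.81817626953125, 107.88581085205078), (21.068607330322266, 53.60240173339844), 22.26897621154785) [ 8.91 15.96 24.37]
[232.21 281.88] 519 ((449.98883056640625, 126.16082000732422), (29.71639633178711, 53.37211990356445), 23.20663833618164) [ 8.44 18.42 24.39]
[125.72 297.99] 357 ((413.5746765136719, 27.59347152709961), (23.81842041015625, 15.903861999511719), 34.54509353637695) [ 9.37 15.71 17.59]
[619.56 345.27] 2012 ((735.8223266601562, 456.53924560546875), (63.1299934387207, 53.45726013183594), 72.76921844482422) [10.32 30.41 54.91]
[ 15.21 347.54] 419 ((397.3590087890625, -125.39154052734375), (22.9246826171875, 41.51364517211914), 6.86734676361084) [ 8.73 15.73 17.42]
jaw az 59.47 turn toolz -0.004 rad (q7 -8.3); shift before turn cm [-0.01  0.03 13.41] ; after turn [-0.01  0.03 13.41]
```

View pics/w8.png

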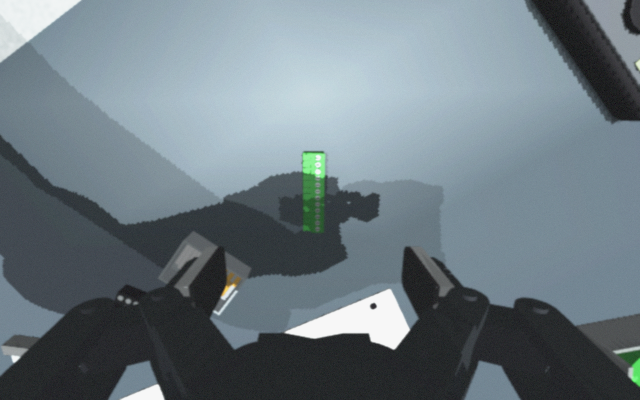

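Emit:
jog_arm:
  rot:
    - [0,0,0]
    - [0,0,0]
    - [0,0,0]
    - [0,0,0]
    - [0,0,0]
    - [0,0,0]
    - [0,0,0]
    - [0,0,0]
  linear:
    - [0,-0.04,3]
    - [0,0,4.5]
    - [0,0,3.5]
    - [0,0,2]
    - [0,0,0.9]
    - [0,0,0]
    - [0,0,0]
    - [0,0,0]
  hand: [0,0,0,0,0.2,0.5,0.65,0.7]
  force: 30

```text
clock: 23.02
position: [412.7, 258.4, 181.4]
eef_rot: [179.9, 0.0, 149.7]
contact_force: [-0.4, -0.7, 0.9]
finger_gap: 25.6
```

Emit:
jog_arm:
  rot:
    - [0,0,0]
    - [0,0,0]
    - [0,0,0]
    - [0,0,0]
  linear:
    - [0,0,0]
    - [0,0,0]
    - [0,0,0]
    - [0,0,0]
  hand: [0.8,0.95,0.95,0.95]

```text
clock: 23.52
position: [412.6, 258.4, 181.5]
eef_rot: [179.9, 0.0, 149.7]
contact_force: [-1.0, -1.0, 6.7]
finger_gap: 19.6
```

Emit:
jog_arm:
  rot:
    - [0,0,0]
    - [0,0,0]
    - [0,0,0]
    - [0,0,0]
    - [0,0,0]
    - [0,0,0]
  linear:
    - [0,0,-0.4]
    - [0,0,-1.5]
    - [0,0,-3]
    - [0,0,-3]
    - [0,0,-1.5]
    - [0,0,0]
  hand: [0.95,0.95,0.95,0.95,0.95,0.95]

```text
clock: 24.28
position: [412.7, 258.2, 275.4]
eef_rot: [179.9, 0.1, 149.6]
contact_force: [0.1, 0.1, -0.3]
finger_gap: 19.4
```

Run:
```python
from h import *
from workcell import robot
s=robot.read_state(); print(s["clock"],s["position"],s["eef_rot"],s["q"],s["finger_gap"],s["contact_force"])
im,d=robot.camera("wrist"); cv2.imwrite("pics/w9.png",im)
p=robot.camera_params("wrist"); T=campose(p,s); C=cloud(p,T,d)
hsv=cv2.cvtColor(im,cv2.COLOR_BGR2HSV)
m=cv2.inRange(hsv,(45,90,40),(80,255,255)); m[:150]=0
P=C[m>0]; P=P[np.abs(P[:,2]-s["position"][2]+165)<30]; print(len(P),cv2.minAreaRect(P[:,:2].astype(np.float32)),np.percentile(P[:,2],[5,50,95]))
plan(s,(564.3,29.8,277),-4.9)
```

```text
24.275 [412.75 258.25 275.4 ] [179.9    0.05 149.65] [-19.09  32.42 -27.66 127.69  33.55  26.81 -13.9 ] 19.367235938620176 [ 0.06  0.14 -0.31]
5094 ((413.08245849609375, 259.2391357421875), (20.50334358215332, 76.43880462646484), 59.77751541137695) [109.79 114.74 116.55]
jaw az 59.65 turn toolz 1.127 rad (q7 -13.9); shift before turn cm [-24.62 -12.05  -0.16] ; after turn [-21.47  17.05  -0.16]
```

View pics/w9.png

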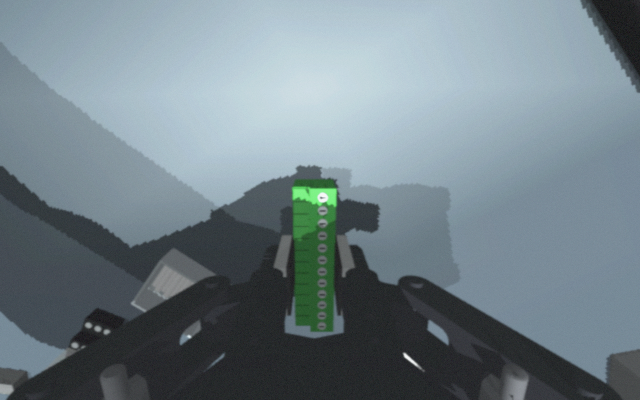

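Emit:
jog_arm:
  rot:
    - [0,0,0]
    - [0,0,0]
    - [0,0,0]
    - [0,0,0]
    - [0,0,0]
    - [0,0,0]
    - [0,0,0.161]
    - [0,0,0.161]
  linear:
    - [-2.3,-1.15,0]
    - [-4.2,-2.05,0]
    - [-4.8,-2.35,0]
    - [-4.8,-2.35,0]
    - [-4.8,-2.35,0]
    - [-3.7,-1.8,0]
    - [0,0,0]
    - [0,0,0]
  hand: [0.95,0.95,0.95,0.95,0.95,0.95,0.95,0.95]

```text
clock: 25.32
position: [564.0, 29.4, 272.8]
eef_rot: [-179.9, -0.1, 130.9]
contact_force: [-0.7, -0.4, -0.2]
finger_gap: 19.3
```

Emit:
jog_arm:
  rot:
    - [0,0,0.161]
    - [0,0,0.161]
    - [0,0,0.161]
    - [0,0,0.161]
    - [0,0,0.161]
    - [0,0,0]
    - [0,0,0]
  linear:
    - [0,0,0]
    - [0,0,0]
    - [0,0,0]
    - [0,0,0]
    - [0,0,0]
    - [0,0,0]
    - [0,0,0]
  hand: [0.95,0.95,0.95,0.95,0.95,0.95,0.95]

```text
clock: 26.2
position: [563.9, 30.6, 273.9]
eef_rot: [-179.9, 0.0, 85.4]
contact_force: [-0.6, 0.4, -0.7]
finger_gap: 19.1
```

Run:
```python
from h import *
from workcell import robot
s=robot.read_state(); print(s["clock"],s["position"],s["eef_rot"],s["q"],s["finger_gap"])
im,d=robot.camera("wrist"); cv2.imwrite("pics/w10.png",im)
plan(s,(564.3,29.8,190),-4.9)
```

```text
26.2 [563.88  30.55 273.91] [-179.94    0.03   85.36] [  0.57  34.36 -13.7  118.4   16.02  29.03 -29.55] 19.143592930492208
jaw az -4.64 turn toolz 0.005 rad (q7 -29.5); shift before turn cm [-0.07  0.06  8.39] ; after turn [-0.07  0.06  8.39]
```

View pics/w10.png

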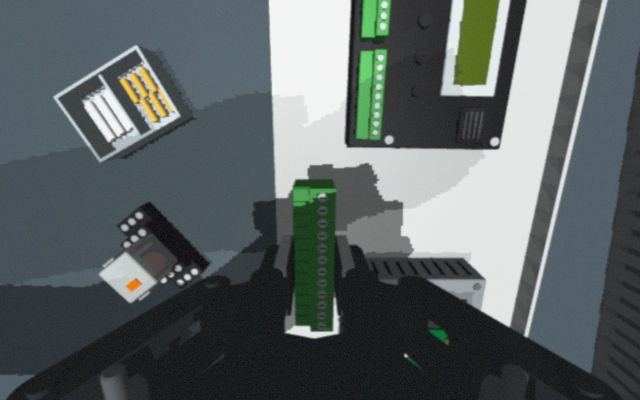

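Emit:
jog_arm:
  rot:
    - [0,0,0.005]
    - [0,0,0]
    - [0,0,0]
    - [0,0,0]
    - [0,0,0]
    - [0,0,0]
    - [0,0,0]
    - [0,0,0]
  linear:
    - [-0.07,0.06,2]
    - [0,0,3]
    - [0,0,2]
    - [0,0,1]
    - [0,0,0.5]
    - [0,0,0.2]
    - [0,0,0]
    - [0,0,0]
  hand: [0.95,0.95,0.95,0.95,0.95,0.95,0.95,0.95]

```text
clock: 27.25
position: [564.7, 29.6, 188.2]
eef_rot: [180.0, -0.0, 84.8]
contact_force: [0.3, -0.0, 0.2]
finger_gap: 19.1
```

Emit:
jog_arm:
  rot:
    - [0,0,0]
    - [0,0,0]
    - [0,0,0]
    - [0,0,0]
    - [0,0,0]
    - [0,0,0]
  linear:
    - [0,0,0.1]
    - [0,0,0.1]
    - [0,0,0.1]
    - [0,0,0.05]
    - [0,0,0]
    - [0,0,0]
  hand: [0.95,0.95,0.95,0.95,0.95,0.95]

```text
clock: 28.0
position: [564.5, 29.6, 184.5]
eef_rot: [180.0, 0.0, 84.8]
contact_force: [-1.1, -0.3, 6.1]
finger_gap: 19.3
```

Emit:
jog_arm:
  rot:
    - [0,0,0]
    - [0,0,0]
    - [0,0,0]
    - [0,0,0]
    - [0,0,0]
    - [0,0,0]
    - [0,0,0]
    - [0,0,0]
  linear:
    - [0,0,0]
    - [0,0,0]
    - [0,0,0]
    - [0,0,0]
    - [0,0,-1]
    - [0,0,-3]
    - [0,0,-4]
    - [0,0,-5]
  hand: [0.7,0.6,0.45,0.45,0.45,0.45,0.3,0]

```text
clock: 29.0
position: [564.2, 29.5, 315.5]
eef_rot: [-179.9, 0.0, 84.9]
contact_force: [0.7, -0.2, -0.2]
finger_gap: 75.7
```

Run:
```python
from h import *
from workcell import robot
s=robot.read_state(); print(s["clock"],s["position"],s["eef_rot"],s["q"],s["finger_gap"])
im,d=robot.camera("wrist"); cv2.imwrite("pics/w11.png",im)
plan(s,(433,4.2,320),33.3)
```

```text
29.0 [564.19  29.51 315.5 ] [-179.93    0.02   84.85] [  2.27  30.94 -15.79 116.71  14.4   34.23 -28.51] 75.74524592586029
jaw az -5.15 turn toolz -0.671 rad (q7 -28.5); shift before turn cm [ -3.7  -12.84  -0.43] ; after turn [  5.09 -12.35  -0.43]
```

View pics/w11.png

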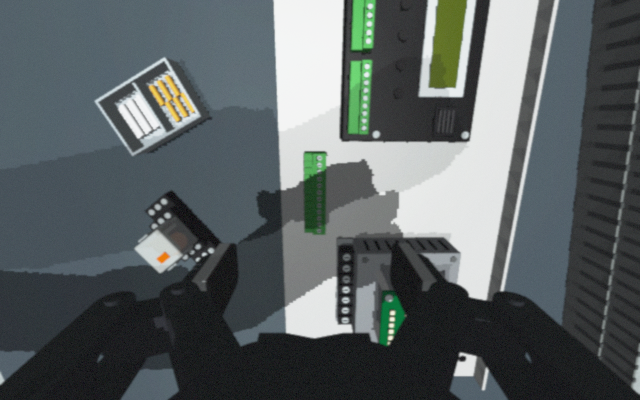

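Emit:
jog_arm:
  rot:
    - [0,0,0]
    - [0,0,0]
    - [0,0,0]
    - [0,0,0]
    - [0,0,-0.168]
    - [0,0,-0.168]
    - [0,0,-0.168]
    - [0,0,-0.167]
  linear:
    - [-0.7,-2.5,0]
    - [-1.2,-4,0]
    - [-1.2,-4,0]
    - [-0.6,-2.34,-0.4]
    - [0,0,0]
    - [0,0,0]
    - [0,0,0]
    - [0,0,0]
  hand: [0,0,0,0,0,0,0,0]

```text
clock: 30.05
position: [433.3, 4.2, 318.7]
eef_rot: [180.0, 0.0, 123.6]
contact_force: [0.6, 0.4, 0.5]
finger_gap: 85.3
```

Emit:
jog_arm:
  rot:
    - [0,0,0]
    - [0,0,0]
  linear:
    - [0,0,0]
    - [0,0,0]
  hand: [0,0]

```text
clock: 30.3
position: [433.3, 4.2, 318.4]
eef_rot: [180.0, 0.0, 123.1]
contact_force: [0.1, 0.0, 0.4]
finger_gap: 85.4
```

Run:
```python
from h import *
from workcell import robot
s=robot.read_state(); print(s["clock"],s["position"],s["eef_rot"],s["q"],s["finger_gap"])
im,d=robot.camera("wrist"); cv2.imwrite("pics/w12.png",im)
p=robot.camera_params("wrist"); T=campose(p,s); C=cloud(p,T,d); H=C[...,2]
for lo in (8,45):
  m=((H>lo)&(H<80)).astype(np.uint8)
  n,l,st,c=cv2.connectedComponentsWithStats(m)
  for i in range(1,n):
    if st[i,4]>300:
        P=C[l==i]; print(c[i],st[i,4],cv2.minAreaRect(P[:,:2].astype(np.float32)),np.percentile(P[:,2],[5,50,95]))
plan(s,(433,4.2,200),33.3)
```

```text
30.3 [433.32   4.15 318.37] [179.99   0.01 123.07] [ 12.1   25.03 -27.02 132.32  24.82  27.27  -1.98] 85.39630547084654
[383.27  77.97] 2890 ((430.47125244140625, 117.74684143066406), (72.39024353027344, 52.23943328857422), 22.71183967590332) [ 8.37 15.25 24.46]
[578.01 197.81] 16445 ((651.4232177734375, 135.89169311523438), (130.5697784423828, 112.31221008300781), 84.40605926513672) [15.06 29.46 43.52]
[311.18 191.38] 2519 ((431.831787109375, 3.155902862548828), (27.809528350830078, 74.99239349365234), 32.86543273925781) [15.21 60.65 62.81]
[446.84 232.41] 1605 ((564.3109130859375, 40.20782470703125), (55.39332580566406, 21.83587646484375), 85.23279571533203) [10.53 21.5  25.76]
[242.07 267.32] 592 ((412.9461364746094, -109.01103210449219), (51.79212951660156, 23.93284034729004), 68.1797103881836) [ 8.67 16.01 17.59]
[607.32 298.24] 1368 ((756.1751708984375, 79.73041534423828), (92.36810302734375, 6.545040607452393), 85.60050964355469) [ 8.68 15.74 22.06]
[394.82 324.96] 1245 ((586.1473999023438, -70.71041870117188), (61.3433723449707, 17.619829177856445), 85.00133514404297) [10.04 20.91 27.04]
[627.93 353.47] 1156 ((825.2164916992188, 38.65850830078125), (31.54289436340332, 72.8173828125), 37.798973083496094) [ 9.08 20.71 39.75]
[146.56 375.24] 401 ((392.60711669921875, -282.1490173339844), (10.28516960144043, 45.62635040283203), 60.04454803466797) [ 9.58 16.4  20.14]
[487.09 384.01] 1123 ((689.4842529296875, -56.49092483520508), (31.22076988220215, 115.5909652709961), 86.61360168457031) [13.37 77.81 79.28]
[310.98 204.19] 1458 ((431.6825256347656, 3.1106643676757812), (27.602890014648438, 34.654109954833984), 33.18135452270508) [52.92 61.8  63.09]
[483.7  387.01] 810 ((653.281005859375, -56.462425231933594), (27.14412498474121, 43.579097747802734), 86.0237045288086) [51.71 78.19 79.39]
jaw az 33.07 turn toolz -0.004 rad (q7 -2.0); shift before turn cm [ 0.02 -0.03 11.84] ; after turn [ 0.02 -0.03 11.84]
```

View pics/w12.png

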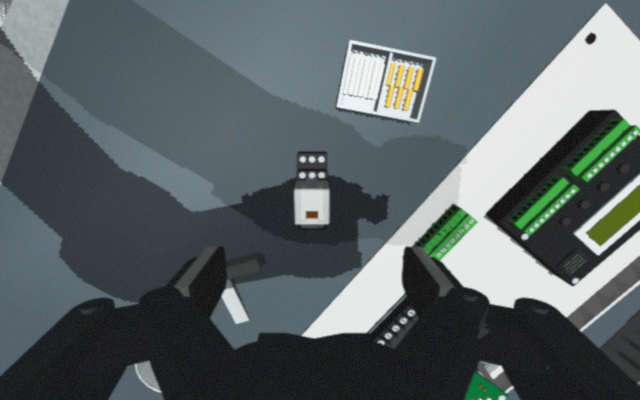

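Emit:
jog_arm:
  rot:
    - [0,0,-0.004]
    - [0,0,0]
    - [0,0,0]
    - [0,0,0]
    - [0,0,0]
    - [0,0,0]
    - [0,0,0]
    - [0,0,0]
  linear:
    - [0,-0.1,3]
    - [0,0,4]
    - [0,0,3]
    - [0,0,1.9]
    - [0,0,0]
    - [0,0,0]
    - [0,0,0]
    - [0,0,0]
  hand: [0,0,0,0,0,0.4,0.55,0.65]
  force: 30

```text
clock: 31.35
position: [432.7, 3.5, 199.8]
eef_rot: [179.9, 0.0, 123.5]
contact_force: [-0.7, 0.4, 0.1]
finger_gap: 32.2
```

Emit:
jog_arm:
  rot:
    - [0,0,0]
    - [0,0,0]
    - [0,0,0]
    - [0,0,0]
  linear:
    - [0,0,0]
    - [0,0,0]
    - [0,0,0]
    - [0,0,0]
  hand: [0.75,0.85,0.85,0.85]

```text
clock: 31.85
position: [432.6, 3.6, 199.7]
eef_rot: [180.0, 0.0, 123.5]
contact_force: [0.9, -0.2, 6.9]
finger_gap: 27.5
```

Emit:
jog_arm:
  rot:
    - [0,0,0]
    - [0,0,0]
    - [0,0,0]
    - [0,0,0]
    - [0,0,0]
    - [0,0,0]
  linear:
    - [0,0,-0.4]
    - [0,0,-2]
    - [0,0,-4]
    - [0,0,-4]
    - [0,0,-2]
    - [0,0,0]
  hand: [0.85,0.85,0.85,0.85,0.85,0.85]

```text
clock: 32.6
position: [432.6, 3.3, 324.4]
eef_rot: [179.9, 0.1, 123.4]
contact_force: [-0.9, -0.4, -0.9]
finger_gap: 27.6
```

Run:
```python
from h import *
from workcell import robot
s=robot.read_state(); print(s["clock"],s["position"],s["eef_rot"],s["q"],s["finger_gap"],s["contact_force"])
plan(s,(641.5,23.2,325),85.1)
```

```text
32.6 [432.58   3.34 324.45] [179.87   0.1  123.45] [ 16.15  25.13 -32.3  131.92  27.83  29.19  -4.89] 27.618099106167257 [-0.87 -0.44 -0.94]
jaw az 33.45 turn toolz -0.902 rad (q7 -4.9); shift before turn cm [-9.86 18.53  0.  ] ; after turn [-20.65   3.76   0.  ]
```

Emit:
jog_arm:
  rot:
    - [0,0,0]
    - [0,0,0]
    - [0,0,0]
    - [0,0,0]
    - [0,0,0]
    - [0,0,0]
    - [0,0,-0.15]
    - [0,0,-0.15]
  linear:
    - [-1,1.9,0]
    - [-2,3.7,0]
    - [-2.3,4.33,0]
    - [-2.2,4.1,0]
    - [-1.6,3,0]
    - [-0.76,1.5,0]
    - [0,0,0]
    - [0,0,0]
  hand: [0.85,0.85,0.85,0.85,0.85,0.85,0.85,0.85]

```text
clock: 33.6
position: [641.3, 24.1, 321.1]
eef_rot: [-179.9, -0.1, 141.0]
contact_force: [-0.4, -0.6, -1.3]
finger_gap: 27.7
```

Emit:
jog_arm:
  rot:
    - [0,0,-0.15]
    - [0,0,-0.15]
    - [0,0,-0.151]
    - [0,0,-0.151]
    - [0,0,0]
    - [0,0,0]
    - [0,0,0]
  linear:
    - [0,0,0]
    - [0,0,0]
    - [0,0,0]
    - [0,0,0]
    - [0,0,0]
    - [0,0,0]
    - [0,0,0]
  hand: [0.85,0.85,0.85,0.85,0.85,0.85,0.85]

```text
clock: 34.48
position: [641.4, 24.0, 322.9]
eef_rot: [-180.0, -0.0, 175.1]
contact_force: [-0.2, -0.4, -1.4]
finger_gap: 27.7
```

Run:
```python
from h import *
from workcell import robot
s=robot.read_state(); print(s["clock"],s["position"],s["eef_rot"],s["q"],s["finger_gap"],s["contact_force"])
im,d=robot.camera("wrist"); cv2.imwrite("pics/w13.png",im)
plan(s,(641.5,23.2,205),85.1)
p=robot.camera_params("wrist"); T=campose(p,s); C=cloud(p,T,d); H=C[...,2]
a=np.radians(-4.9); U=C[...,0]*np.cos(a)+C[...,1]*np.sin(a); V=-C[...,0]*np.sin(a)+C[...,1]*np.cos(a)
g=(H>14)&(H<50)&(U<700)&(U>590)
for lo,hi in ((590,620),(620,650),(650,690)):
    k=g&(U>lo)&(U<hi); x=V[k]; print(lo, x[x>78].min() if (x>78).any() else None, np.percentile(x[x>78],1) if (x>78).any() else None, np.percentile(x[x<78],99) if (x<78).any() else None)
k=(H>14)&(H<32)&(U<580)&(U>530); print("strip",np.percentile(U[k],[1,99]),np.percentile(V[k],[1,99])) if k.any() else 0
t=s["position"][:2]; print("tcp u,v",t@[np.cos(a),np.sin(a)],t@[-np.sin(a),np.cos(a)])
```

```text
34.475 [641.4   24.03 322.89] [-179.98   -0.01  175.11] [ 21.22  40.9  -45.28 105.18  37.38  50.04  42.83] 27.745340017082356 [-0.2  -0.44 -1.35]
jaw az 85.11 turn toolz 0.000 rad (q7 42.8); shift before turn cm [-0.02 -0.08 11.79] ; after turn [-0.02 -0.08 11.79]
590 125.97394759350551 126.32714906136027 27.72977468829313
620 125.47466734222292 125.92157911612053 28.08410546448389
650 125.10717326801667 125.56213953449273 28.226934330311263
strip [550.14 569.39] [ 40.69 115.07]
tcp u,v 636.9980610735927 78.7328997625344
```

View pics/w13.png

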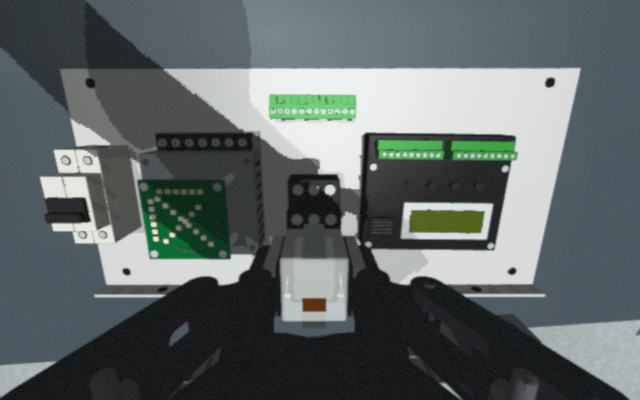

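Emit:
jog_arm:
  rot:
    - [0,0,0]
    - [0,0,0]
    - [0,0,0]
    - [0,0,0]
    - [0,0,0]
    - [0,0,0]
    - [0,0,0]
    - [0,0,0]
  linear:
    - [0,-0.12,2]
    - [0,0,4]
    - [0,0,3]
    - [0,0,1.5]
    - [0,0,0.8]
    - [0,0,0.3]
    - [0,0,0]
    - [0,0,0]
  hand: [0.85,0.85,0.85,0.85,0.85,0.85,0.85,0.85]

```text
clock: 35.52
position: [641.6, 22.7, 207.9]
eef_rot: [180.0, 0.1, 175.2]
contact_force: [-0.2, -0.2, -0.9]
finger_gap: 27.4
```

Emit:
jog_arm:
  rot:
    - [0,0,0]
    - [0,0,0]
    - [0,0,0]
    - [0,0,0]
    - [0,0,0]
    - [0,0,0]
    - [0,0,0]
  linear:
    - [0,0,0.2]
    - [0,0,0.1]
    - [0,0,0.1]
    - [0,0,0.05]
    - [0,0,0.05]
    - [0,0,0]
    - [0,0,0]
  hand: [0.85,0.85,0.85,0.85,0.85,0.85,0.85]

```text
clock: 36.4
position: [641.3, 22.7, 202.8]
eef_rot: [-180.0, 0.0, 175.2]
contact_force: [-2.5, -1.1, 6.4]
finger_gap: 27.4
```

Contact felt. Release with a small opening, then rise.

Emit:
jog_arm:
  rot:
    - [0,0,0]
    - [0,0,0]
    - [0,0,0]
    - [0,0,0]
    - [0,0,0]
    - [0,0,0]
    - [0,0,0]
    - [0,0,0]
  linear:
    - [0,0,0]
    - [0,0,0]
    - [0,0,0]
    - [0,0,0]
    - [0,0,-1]
    - [0,0,-3]
    - [0,0,-4]
    - [0,0,-5]
  hand: [0.66,0.62,0.57,0.55,0.55,0.55,0.55,0.55]

```text
clock: 37.4
position: [641.1, 22.6, 333.4]
eef_rot: [180.0, -0.1, 175.2]
contact_force: [0.7, -0.6, -0.1]
finger_gap: 38.0
```

Run:
```python
from h import *
from workcell import robot
s=robot.read_state(); print(s["clock"],s["position"],s["eef_rot"],s["q"],s["finger_gap"],s["contact_force"])
im,d=robot.camera("wrist"); cv2.imwrite("pics/w14.png",im)
plan(s,(450,-480,400),85.1)
```

```text
37.4 [641.06  22.6  333.41] [180.    -0.08 175.22] [ 21.76  40.27 -45.9  104.76  36.6   51.05  43.69] 38.003155428958884 [ 0.66 -0.6  -0.1 ]
jaw az 85.22 turn toolz 0.002 rad (q7 43.7); shift before turn cm [ 14.86 -51.68  -6.64] ; after turn [ 14.75 -51.71  -6.64]
```

View pics/w14.png

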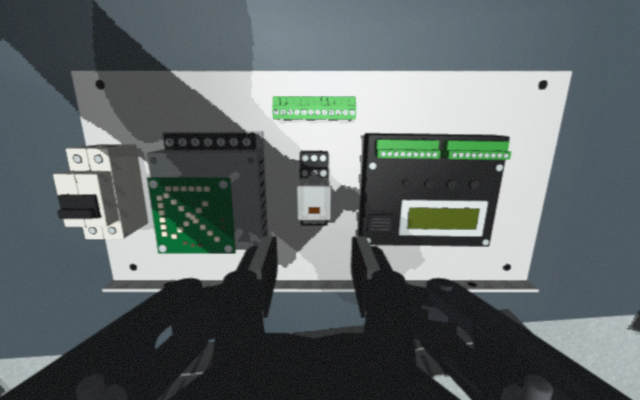

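Emit:
jog_arm:
  rot:
    - [0,0,0]
    - [0,0,0]
    - [0,0,0]
    - [0,0,0]
    - [0,0,0]
    - [0,0,0]
    - [0,0,0]
    - [0,0,0]
  linear:
    - [0,0,-3]
    - [0,0,-4]
    - [1,-3,0]
    - [1.3,-4.4,0]
    - [1.3,-4.4,0]
    - [1.3,-4.4,0]
    - [1.3,-4.4,0]
    - [1.3,-4.4,0]
  hand: [0.55,0.55,0.55,0.55,0.55,0.55,0.55,0.55]

```text
clock: 38.45
position: [544.9, -221.3, 402.8]
eef_rot: [-180.0, 0.0, 175.2]
contact_force: [0.2, -0.9, 0.4]
finger_gap: 38.1
```

Emit:
jog_arm:
  rot:
    - [0,0,0]
    - [0,0,0]
    - [0,0,0]
    - [0,0,0]
    - [0,0,0]
    - [0,0,0]
    - [0,0,0]
    - [0,0,0]
  linear:
    - [1.3,-4.4,0]
    - [1.3,-4.4,0]
    - [1.3,-4.4,0]
    - [1.3,-4.4,0]
    - [1.3,-4.4,0]
    - [1.3,-4.4,0]
    - [0.5,-2,0]
    - [0,0,0]
  hand: [0.55,0.55,0.55,0.55,0.55,0.55,0.55,0.55]

```text
clock: 39.45
position: [438.7, -497.0, 402.1]
eef_rot: [180.0, 0.0, 175.1]
contact_force: [0.6, 0.7, -0.2]
finger_gap: 38.4
```

Run:
```python
from h import *
from workcell import robot
s=robot.read_state(); print(s["clock"],s["position"],s["eef_rot"],s["finger_gap"],s["contact_force"])
im,d=robot.camera("top"); cv2.imwrite("pics/t5.png",im); np.savez("pics/t5.npz",im=im,d=d)
im2,_=robot.camera("scene"); cv2.imwrite("pics/s5.png",im2)
p=robot.camera_params("top"); T=campose(p); C=cloud(p,T,d); H=C[...,2]
a=np.radians(-4.9); c,sn=np.cos(a),np.sin(a)
U=C[...,0]*c+C[...,1]*sn; V=-C[...,0]*sn+C[...,1]*c
def box(n,k):
    u=np.percentile(U[k],[1,99]);v=np.percentile(V[k],[1,99]); r=cv2.minAreaRect(np.c_[U[k],V[k]].astype(np.float32))
    print(n,k.sum(),"u",u,u.mean(),"v",v,v.mean(),"h",np.percentile(H[k],[50,98]),"rect",np.round(r[0],1),np.round(r[1],1),round(r[2],1))
box("supply cover+",(H>34)&(H<50)&(V>-80)&(V<35)&(U>585)&(U<700))
box("ctl",(H>14)&(H<60)&(V>120)&(V<270)&(U>570)&(U<710))
box("relay",(H>12)&(H<80)&(V>45)&(V<112)&(U>585)&(U<700))
box("strip",(H>12)&(H<80)&(V>20)&(V<120)&(U>530)&(U<580))
box("breaker",(H>12)&(H<90)&(V>-150)&(V<-88)&(U>570)&(U<700))
box("led",(H>66)&(H<95)&(V>-80)&(V<30)&(U>590)&(U<700))
```

```text
39.45 [ 438.68 -496.96  402.1 ] [179.98   0.   175.08] 38.35152446124635 [ 0.55  0.68 -0.16]
supply cover+ 895 u [598.64 691.97] 645.3052214835832 v [-67.92  28.94] -19.489597975774192 h [40.67 44.24] rect [645.5 -19.6] [94.7 98.1] 0.5
ctl 2634 u [583.72 692.06] 637.8888757814777 v [127.76 255.41] 191.5863386084346 h [29.9  44.46] rect [638.6 192.3] [130.5 110.7] 89.4
relay 393 u [601.08 674.97] 638.0202237521653 v [65.37 92.52] 78.94654325935565 h [39.03 67.35] rect [638.4  79.3] [75.8 27.9] 0.1
strip 299 u [549.82 570.  ] 559.9107119332384 v [ 42.59 115.74] 79.16544019762686 h [23.34 28.04] rect [559.9  78.8] [75.  20.5] 89.9
breaker 697 u [594.69 677.39] 636.039214124939 v [-133.04  -97.65] -115.34321773137646 h [54.06 74.77] rect [ 636.5 -115.5] [36.6 84.5] 89.7
led 833 u [614.09 676.97] 645.5302110563346 v [-49.32  13.53] -17.895780018901014 h [78.46 82.04] rect [645.8 -17.7] [64.  64.2] 0.6
```

View pics/t5.png

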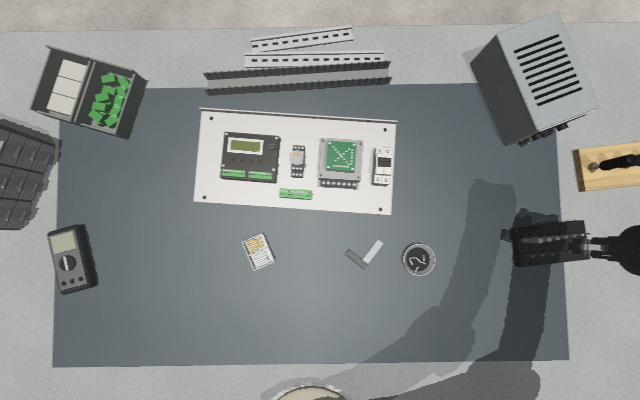

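View pics/s5.png

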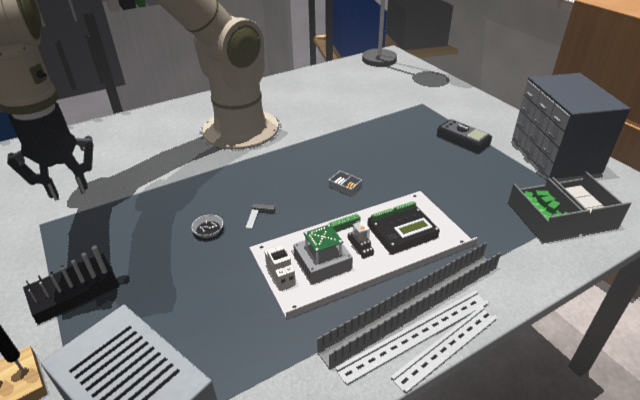

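Run:
```python
from workcell import robot
print(robot.finish_job(), robot.read_state()["clock"])
```

```text
the job is handed in; nothing more can be done
the job is handed in; nothing more can be done
```

I placed all four parts on the plate and handed the job in at about 39.6 s of the 125 s allowed. I took the LED board, breaker, strip and relay in that order. Each was lowered until the wrist force showed contact or just up to it, and then let go.

The last check, from the top camera with the arm moved aside, gave these positions. The calibration is good to about 2 mm.

| Part | Measured | Target |
|---|---|---|
| Relay | 1 mm off line with the supply; 98.6 mm from the supply's centre and 112.8 mm from the controller's, both inside the limits | midway in the lane |
| Strip | about 78 mm ahead of the relay's centre, centred within 1 mm | 77.5 mm |
| Breaker | 96 mm off the supply's centre on its outer side, level within 1.5 mm | 97 mm |
| LED board | within about 2 mm of the middle of the cover | middle of the cover |

- **Upright and square:** all four parts look upright and are square to the supply within about 1°.
- **Bystanders:** the dish, square and standoff box look unmoved in the picture; I did not measure them again.
- **Disagreements:** the wrist and top cameras disagreed by 1–2 mm in places, for example on the supply's sideways position. No check failed.

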